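# Unscrew a left-hand-threaded centrifuge rotor lid and lay it in the tray

## Task

Open the rotor of the small bench centrifuge: its lid has a left-hand thread, so turn the lid's grip bar clockwise (seen from above) until the thread lets go, never forcing it, then lift the lid off the spindle and lay it grip upward, flat on the bottom of the card tray beside the marker pen. Set it down without dropping it, and do not knock over or shove the two cups or the spray can.

Things in the scene. Friction and masses are not known exactly. Their poses are not given: they have to be found in the camera images.
- centrifuge: White bench centrifuge, fixed on the desk, 220 x 210 mm and 108 mm high, its round bowl 165 mm wide. Origin: on the desk under the rotor's axis; x to the machine's back, z up. Its cover is open: hinged 106 mm behind the axis, it leans back 32 degrees, its top edge 265 mm above the desk and 200 mm behind the axis.
- rotor: Dark metal rotor in the bowl, locked, so it does not turn. Origin: on its axis in its flat top, 112 mm above the desk, where the lid sits; z up; its yaw means nothing. A steel spindle stands 58 mm high on it: 38 mm across over a left-hand three-start thread of 18 mm lead, then a smooth nose 23 mm across that guides the lid.
- spindle_top (a point): Top centre of the rotor's spindle, on the rotor's axis, 170 mm above the desk. The lid must rise 58 mm from its seat to clear it.
- rotor_lid: Screw-on rotor lid, 0.12 to 0.23 kg: aluminium disc 116 mm across, 14 mm high, hub 53 mm across up to 47 mm, its neck 36 mm across up to 63 mm; over it a black upright grip bar, 104 mm long, 12 mm thick, up to 80 mm: 17 mm above the neck; its two wings (21 to 52 mm out) reach down to 28 mm. Origin: centre of its lower edge; z up, y along the bar. It starts snug on its seat.
- grip_top (a point): Top centre of the lid's bar, 80 mm above the lid's origin. Pushed 44 mm out on the bar, the lid turns clockwise with about 5 N (20 N to start), climbs 18 mm a turn and stays where it is left; counter-clockwise it locks. After 17 mm (0.95 turns) it is off the thread and lifts freely; turned on past 21 mm it clicks down 6 mm, still free.
- tray: Loose brown card tray, 170 x 250 mm and 50 mm high, walls and floor 3 mm. Origin: centre of its underside; y along its 250 mm side.
- marker_pen: Marker pen, 135 mm long, 17 mm thick, lying across the -y end of the tray, parallel to the tray's short side. Origin: under its middle.
- yellow_cup: Sample cup with a yellow lid, 49 mm across, 60 mm high, bystander. Origin: centre of its underside.
- red_cup: Sample cup with a red lid, 49 mm across, 60 mm high, bystander. Origin: centre of its underside.
- duster_can: Spray can with a black top, 59 x 70 mm, 139 mm high, bystander. Origin: centre of its underside.

How it is judged:
On the way, in this order (a step that is already met when the one before it is completed fails the run):
1. the lid has been turned up its thread: at least 13 mm above its seat, still upright round the spindle (z of rotor_lid in the frame of rotor between 0.013 and 0.04 m and horizontal distance between rotor_lid and rotor below 0.006 m and angle between rotor_lid's own z axis and vertical below 0.15 rad), for 0.1 s.
2. the lid has been lifted clear of the spindle (z of rotor_lid in the frame of rotor above 0.058 m and angle between rotor_lid's own z axis and vertical below 0.6 rad), for 0.1 s.
At the end, for the whole second after the job is handed in: The lid lies grip upward and flat (within 3 degrees, lower edge within 4 mm of the tray's 3 mm thick floor) inside the tray, at rest and let go; the tray stands flat on the desk (x of rotor_lid in the frame of tray between -0.03 and 0.03 m and y of rotor_lid in the frame of tray between -0.07 and 0.07 m and z of rotor_lid in the frame of tray below 0.007 m and angle between rotor_lid's own z axis and vertical below 0.06 rad and linear speed of rotor_lid below 0.02 m/s and angle between tray's own z axis and vertical below 0.05 rad and height (world z) of tray below 0.006 m); the robot touches nothing.
It fails at once if the lid is forced against the rotor or its thread with more than 150 N (turned hard the wrong way, pulled or pressed) (contact force between rotor_lid and rotor above 150 N).
It fails at once if the lid is dropped or flung: it moves faster than 0.6 m/s while no finger touches it (linear speed of rotor_lid above 0.6 m/s and contact force between rotor_lid and the fingers below 0.05 N).
It fails at once if a cup or the spray can is knocked over or shoved more than 40 mm (angle between any of yellow_cup, duster_can, red_cup's own z axis and vertical above 0.4 rad or distance of any of yellow_cup, duster_can, red_cup from where it was at the start of the episode above 0.04 m).
It also fails if it takes over 64 s, if anything falls off the work surface, if the arm or the gripper's body presses on something with over 40 N, if the wrist force passes 120 N, or if a joint passes its speed limit or range.

## Robot

A 6-joint arm with a two-finger parallel gripper is mounted at the origin on a cart in front of the work surface, level with it; the furniture and walls round the work are solid. World frame = base frame: x ahead of the robot, y to its left, z up, the work surface at z = 0. Lengths are in m, angles in rad, forces in N, time in s.
With the tool pointing down it reaches from about 0.4 to 0.825 m from the base axis. Payload 7 kg.
Tool frame: the origin (TCP) lies midway between the tips of the shut fingers; the grasp point (between the pads) lies 19 mm behind it (env.tcp_to_grasp is the distance from the TCP to the grasp point, in m); z points along the fingers, y is the direction in which the jaws open and shut (so a half turn about z gives the same grasp; the last joint's range is limited). The gripper opens to 85 mm and grips with 20 to 120 N. Pads are 22 mm wide; open, the fingers measure 114 mm over their backs; the gripper's body (76 mm by 85 mm) begins 54 mm behind the grasp point. The pads swing forward as they close: fully open they stand 13 mm farther back than shut.
Start: joints at [0.288, 0.359, 0.012, 0, -1.224, -0.288], TCP at [0.675, -0, 0.231] pointing down, gripper open.
Joint ranges: [-3.07, 3.07], [-1.43, 2.12], [-1.02, 1.25], [-3.03, 1.67], [-3.05, -0], [-3.03, 3.03]. Speed limits (rad/s): [2.39, 2.39, 3.01, 3.14, 3.14, 3.14].

## Interface

Orientations are given as [roll, pitch, yaw] about the fixed x, y, z axes, in that order (R = Rz(yaw) Ry(pitch) Rx(roll)).
In Python, from station import env gives the robot as it stands.
- The arm moves only by the shell command python3 -m handwheel 'ROWS' [OPENING] [FORCE]. ROWS is JSON, a list of rows, each an object with "linear": the shift along the tool's x, y, z in m, a list of three; "dr": the turn, a rotation vector about the tool's x, y, z in degrees, a list of three. A call has 1 to 20 rows; each row is the pose to reach, as a shift and turn from the pose commanded when the call began, along the tool's axes at that moment; what a row does not reach only later rows make up. A row lasts 1/8 s, in which the tool goes at most 62.5 mm and 10.7 degrees, less where a joint would pass 70% of its speed; a pose out of reach is approached as far as the arm can. A call with a gripper value outside its range is refused whole. OPENING is the finger opening in m, from 0 to 0.0854, set as the call begins (- or left out, the last holds). The fingers move at their own pace and stop on an object; FORCE is the grip in N (left out, the last holds). Time passes only in rows, so rows that repeat a pose let the fingers close. It gives the time, the measured TCP pose, the force and the opening at its end, in the units of the state.
- env.state(): the state, without advancing time (a new reading comes with each control period).
- env.camera(name): name is "scene" or "side" or "wrist"; returns a dict with "img" (400x640x3 uint8, blue, green, red), "range_z" (400x640 float32, m along the optical axis (not along the pixel's ray), 0 where there is no reading), "fovy" (degrees; the focal length in pixels is half the picture's height over the tangent of half this angle, whatever the lens; pixels are square), "cx", "cy" (the principal point, pixels), "k1" (the pictures are not rectified: a ray, as slopes to the right and down, at radius r is drawn at 1 + k1 r^2 times it, then the intrinsics apply), "R" (3x3) and "t" (3): a world point X has camera coordinates R X + t. Camera axes: x right, y down, z forward; pixel columns grow to the right and rows downward; lengths in m; the calibration is good to about 2 mm. A picture is of the moment at which its call begins.
- env.hand_in(): hands the job in, once; it reports no verdict.
The state is a dict: "clock": time; "joints": joint angles; "joint_vel": joint speeds; "effort": joint torques, N m; "position": TCP position; "ee_rot": TCP orientation; "wrist_force": force on the tool from outside, world axes, zero at the start; "torque": the same for the moment, N m; "opening": opening from 0.0 (shut) to 1.0 (fully open).
Only numpy, scipy, OpenCV 4.12 (cv2) and the standard library are available. Lean on these libraries where they do the work, as an engineer would, in place of code of your own. Each camera call takes 0.05 s, during which the arm holds its last target. There are 200 camera calls.

## Working session

There is one attempt and no reset: what is moved stays moved. The work goes in short steps, Python scripts to look and compute and a shell command to move; the robot and the scene stay as the last step left them, time stands still between calls to the robot, and variables do not carry over. Pictures are saved under pics/ and viewed, about 8 in all and at most 12, crops included, and the job is handed in when it is done.

```bash
mkdir -p pics; ls; cat > h.py <<'E'
import numpy as np, cv2
from station import env
def cam(n,save=None):
    c=env.camera(n); c['f']=c['img'].shape[0]/2/np.tan(np.radians(c['fovy'])/2)
    if save: cv2.imwrite('pics/'+save,c['img'])
    return c
def ray(c,u,v):
    K=np.array([[c['f'],0,c['cx']],[0,c['f'],c['cy']],[0,0,1]])
    p=cv2.undistortPoints(np.array([[[u,v]]],float),K,np.array([c['k1'],0,0,0,0.]))[0,0]
    # k1 applied to undistorted slopes: cv2 model identical
    d=np.array([p[0],p[1],1.]); R=np.array(c['R']); t=np.array(c['t'])
    return -R.T@t, R.T@d
def onz(c,u,v,z):
    o,d=ray(c,u,v); return o+d*(z-o[2])/d[2]
def pt(c,u,v):
    o,d=ray(c,u,v); return o+d*float(c['range_z'][int(v),int(u)])
def cloud(c):
    h,w=c['range_z'].shape; U,V=np.meshgrid(np.arange(w),np.arange(h))
    K=np.array([[c['f'],0,c['cx']],[0,c['f'],c['cy']],[0,0,1]])
    p=cv2.undistortPoints(np.stack([U,V],-1).reshape(-1,1,2).astype(float),K,np.array([c['k1'],0,0,0,0.]))[:,0]
    X=np.c_[p,np.ones(len(p))]*c['range_z'].reshape(-1,1)
    return ((X-np.array(c['t']))@np.array(c['R'])).reshape(h,w,3)
E
python3 - <<'E'
from h import *
print(env.state())
a=cam('scene','scene0.png');b=cam('side','side0.png');w=cam('wrist','w0.png')
for c in(a,b,w): print(c['fovy'],c['k1'],-np.array(c['R']).T@c['t'],np.array(c['R'])[2])
E
```

```text
pics
{'clock': 0.0, 'joints': array([ 2.88083042e-01,  3.59419690e-01,  1.10756864e-02, -3.40227412e-04,
       -1.22412183e+00, -2.88101301e-01]), 'joint_vel': array([ 0.0013509 ,  0.00094344,  0.00115221, -0.00358013, -0.00105405,
       -0.00093821]), 'effort': array([ 2.55543900e-04, -5.83324420e+01,  2.93422562e+01,  6.93659976e+00,
       -6.00149287e-03, -1.14765509e-06]), 'position': array([ 6.74520216e-01, -4.10618382e-05,  2.30351591e-01]), 'ee_rot': array([ 3.13990108e+00, -1.67752652e-04, -1.57093031e+00]), 'wrist_force': array([-0.07802976,  0.04436209,  0.60101299]), 'torque': array([-0.03265477,  0.00530616, -0.01890309]), 'opening': 1.0026629980930655}
43.856916775106754 -0.019316894016927478 [-0.01110874 -0.93707738  1.25439548] [ 0.36298624  0.57642394 -0.73210411]
43.87413722873289 -0.15984245421226104 [0.59843259 1.11574434 0.74448676] [-0.04548795 -0.88340942 -0.46638894]
69.93533249939554 -0.028347477140240468 [ 0.6746189  -0.08185233  0.37180532] [-0.00166713  0.31704636 -0.94840858]
```

View pics/scene0.png

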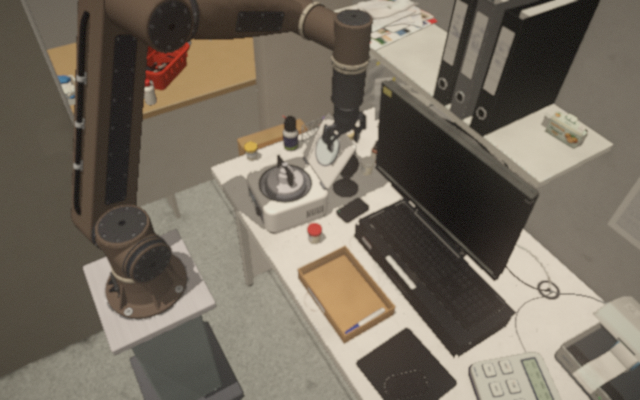

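View pics/side0.png

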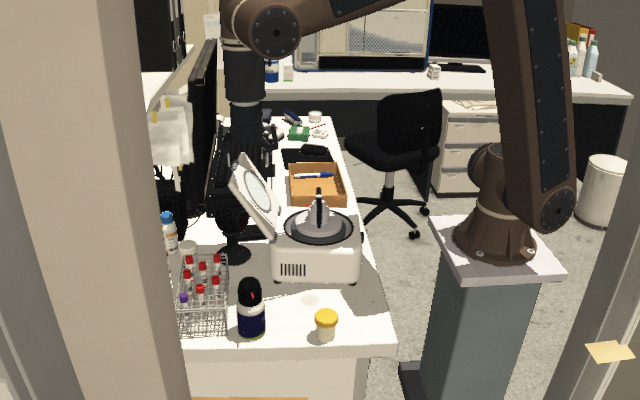

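The scene picture shows the centrifuge and lid at about (285,183), the tray at (345,293) with the pen at its lower end, the red cup at (315,232), the yellow cup at (251,150) and the can at (290,132). The side picture shows the bar almost edge-on at (319,205). Next I'll measure these.

```bash
python3 - <<'E'
from h import *
a=cam('scene');b=cam('side')
A=cloud(a);B=cloud(b)
for n,c,C in(('scene',a,A),('side',b,B)):
    im=c['img'].astype(int); 
    print(n)
    pts=C.reshape(-1,3); ok=c['range_z'].reshape(-1)>0
    box=ok&(pts[:,0]>.3)&(pts[:,0]<.85)&(abs(pts[:,1])<.65)
    g=im.max(2).reshape(-1)
    # lid bar: dark, z .165-.195
    m=box&(pts[:,2]>.155)&(pts[:,2]<.2)&(g<70)
    q=pts[m]
    h,xe,ye=np.histogram2d(q[:,0],q[:,1],bins=[np.arange(.3,.86,.05),np.arange(-.6,.61,.05)])
    print([(round(xe[i],2),round(ye[j],2),int(h[i,j])) for i,j in zip(*np.where(h>8))])
    hsv=cv2.cvtColor(c['img'],cv2.COLOR_BGR2HSV).reshape(-1,3)
    for nm,lo,hi in(('red',(0,150,90),(7,255,255)),('yel',(18,140,110),(32,255,255)),('tray',(8,70,60),(18,255,255))):
        mm=box&np.all((hsv>=lo)&(hsv<=hi),1)&(pts[:,2]<.09)
        mk=mm.reshape(400,640).astype(np.uint8)
        k,l,s,ce=cv2.connectedComponentsWithStats(mk)
        for i in range(1,k):
            if s[i,4]>25:
                p=C[l==i]; print(nm,s[i],np.median(p,0).round(3),p.min(0).round(3),p.max(0).round(3))
    # bowl / machine
    m=box&(pts[:,2]>.095)&(pts[:,2]<.118); q=pts[m]
    print('z~108',len(q),q.min(0).round(3),q.max(0).round(3))
def crop(c,x0,x1,y0,y1,n): cv2.imwrite('pics/'+n,cv2.resize(c['img'][y0:y1,x0:x1],None,fx=5,fy=5,interpolation=cv2.INTER_CUBIC))
crop(a,225,365,125,240,'c1.png'); crop(b,225,375,150,260,'c2.png')
E
```

```text
scene
[(np.float64(0.45), np.float64(0.0), 21), (np.float64(0.5), np.float64(0.05), 11), (np.float64(0.75), np.float64(-0.1), 19), (np.float64(0.75), np.float64(-0.05), 36), (np.float64(0.8), np.float64(-0.6), 21), (np.float64(0.8), np.float64(-0.55), 189), (np.float64(0.8), np.float64(-0.5), 172), (np.float64(0.8), np.float64(-0.45), 153), (np.float64(0.8), np.float64(-0.4), 149), (np.float64(0.8), np.float64(-0.35), 140), (np.float64(0.8), np.float64(-0.3), 135), (np.float64(0.8), np.float64(-0.25), 126), (np.float64(0.8), np.float64(-0.2), 119), (np.float64(0.8), np.float64(-0.15), 117), (np.float64(0.8), np.float64(-0.1), 94), (np.float64(0.8), np.float64(-0.05), 25)]
red [309 224  12  11 108] [ 0.51  -0.11   0.058] [ 0.491 -0.131  0.051] [ 0.529 -0.09   0.064]
yel [244 142  14  10 110] [0.509 0.338 0.057] [ 0.486  0.31  -0.117] [0.586 0.549 0.063]
tray [296 120  12  14 103] [ 0.824  0.52  -0.115] [ 0.683  0.296 -0.124] [0.849 0.585 0.086]
tray [237 123  47  33 626] [ 0.659  0.554 -0.117] [ 0.52   0.317 -0.209] [0.804 0.65  0.051]
tray [ 298  246   97   97 4808] [ 0.488 -0.324  0
[... 561 characters left out ...]
(0.8), np.float64(-0.5), 13), (np.float64(0.8), np.float64(-0.45), 13), (np.float64(0.8), np.float64(-0.4), 22), (np.float64(0.8), np.float64(-0.35), 18), (np.float64(0.8), np.float64(-0.3), 15), (np.float64(0.8), np.float64(-0.25), 17), (np.float64(0.8), np.float64(-0.2), 31), (np.float64(0.8), np.float64(-0.15), 23), (np.float64(0.8), np.float64(-0.05), 170)]
yel [315 309  23  19 359] [0.509 0.349 0.059] [0.486 0.321 0.047] [0.531 0.368 0.063]
tray [ 288  162   59   46 2046] [ 0.476 -0.36   0.017] [ 0.381 -0.556 -0.002] [ 0.566 -0.197  0.056]
tray [192 396 116   4 348] [ 0.673  0.404 -0.114] [ 0.549  0.355 -0.168] [ 0.807  0.413 -0.108]
z~108 4542 [ 0.397 -0.611  0.095] [0.831 0.348 0.118]
```

View pics/c1.png

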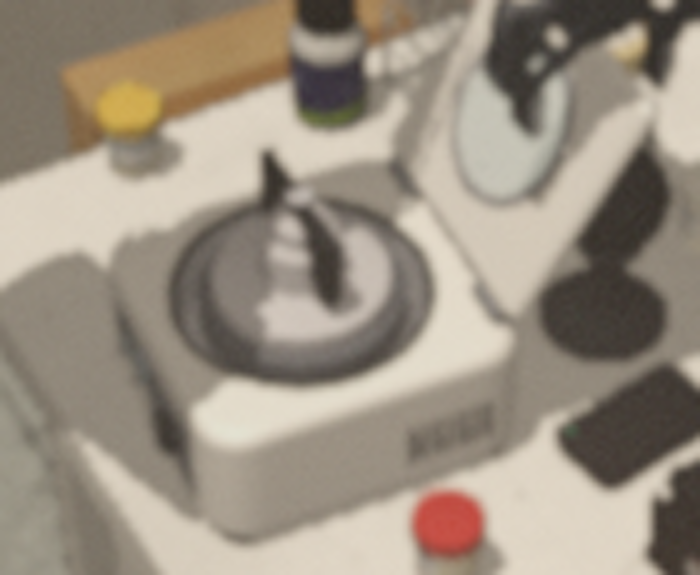

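View pics/w0.png

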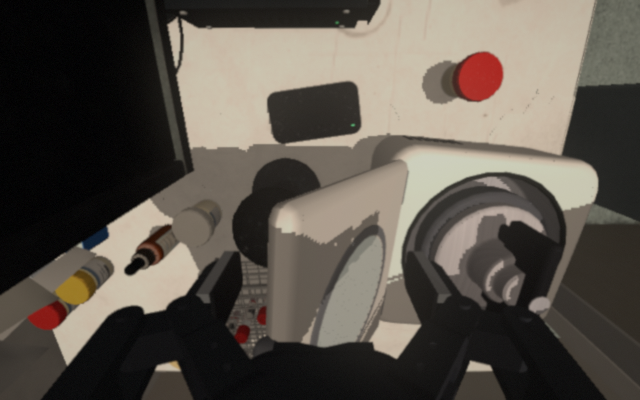

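The wrist picture shows the bar at (525,265), to the right of the cover, with the right finger between the camera and the lid. I'll fit the bar from the clouds.

```bash
python3 - <<'E'
from h import *
for n in('scene','side'):
    c=cam(n); C=cloud(c); g=c['img'].max(2)
    m=(c['range_z']>0)&(np.hypot(C[...,0]-.5,C[...,1]-.08)<.085)&(C[...,2]>.182)&(C[...,2]<.205)
    k,l,s,_=cv2.connectedComponentsWithStats(m.astype(np.uint8)); 
    q=C[m]; print(n,len(q),q.min(0).round(3),q.max(0).round(3))
    if len(q)>5:
        ctr,(w,h),ang=cv2.minAreaRect(q[:,:2].astype(np.float32)*1000); print('rect',ctr,w,h,ang,'zmax',np.percentile(q[:,2],95))
    # disc/bowl: white machine top rim points z .1-.113
    m=(c['range_z']>0)&(np.hypot(C[...,0]-.5,C[...,1]-.08)<.2)&(C[...,2]>.10)&(C[...,2]<.116)&(g>140)
    q=C[m]; print('top',len(q),cv2.minAreaRect(q[:,:2].astype(np.float32)*1000))
    # lid disc top at .126
    m=(c['range_z']>0)&(np.hypot(C[...,0]-.5,C[...,1]-.08)<.08)&(C[...,2]>.121)&(C[...,2]<.131)
    q=C[m]
    if len(q)>20: print('disc',len(q),cv2.minEnclosingCircle(q[:,:2].astype(np.float32)*1000),q.min(0),q.max(0))
    # cover and can
    m=(c['range_z']>0)&(C[...,0]>.5)&(C[...,0]<.8)&(abs(C[...,1]-.1)<.25)&(C[...,2]>.235)&(C[...,2]<.27)&(g>110)
    q=C[m]; print('covertop',len(q),q[::max(1,len(q)//6)].round(3).tolist())
c=cam('scene');C=cloud(c)
# tray rim top z~.05
hsv=cv2.cvtColor(c['img'],cv2.COLOR_BGR2HSV)
m=(c['range_z']>0)&(C[...,0]>.36)&(C[...,0]<.62)&(C[...,1]<-.17)&(C[...,1]>-.5)&np.all((hsv>=(8,70,60))&(hsv<=(18,255,255)),2)
print('tray',cv2.minAreaRect(C[m][:,:2].astype(np.float32)*1000))
m&=(C[...,2]>.04);print('rim',m.sum(),cv2.minAreaRect(C[m][:,:2].astype(np.float32)*1000))
E
```

```text
scene 112 [0.498 0.014 0.182] [0.514 0.12  0.196]
rect (506.4761047363281, 66.51043701171875) 105.93771362304688 15.293187141418457 87.21772766113281 zmax 0.19466614834480156
top 1327 ((509.1681213378906, 64.93611907958984), (212.86746215820312, 216.0189666748047), 84.62596130371094)
disc 424 ((504.7372131347656, 65.31442260742188), 58.04282760620117) [0.44793418 0.00737695 0.12100659] [0.56226761 0.12297991 0.13097135]
covertop 415 [[0.704, 0.14, 0.261], [0.69, 0.117, 0.25], [0.688, 0.036, 0.244], [0.725, -0.008, 0.248], [0.687, -0.029, 0.264], [0.686, -0.038, 0.256], [0.678, -0.041, 0.237]]
side 127 [0.495 0.018 0.182] [0.512 0.123 0.196]
rect (504.01904296875, 70.46782684326172) 104.9876937866211 14.38224983215332 85.63849639892578 zmax 0.19462268211095543
top 1708 ((542.658203125, 66.67308044433594), (213.0953826904297, 281.4136047363281), 84.39018249511719)
disc 621 ((505.3202819824219, 71.14886474609375), 58.23170471191406) [0.44906282 0.02149693 0.12101947] [0.56141692 0.12934638 0.13096671]
covertop 679 [[0.692, -0.036, 0.266], [0.67, -0.021, 0.244], [0.695, 0.07, 0.268], [0.688, 0.082, 0.258], [0.692, 0.116, 0.259], [0.7, 0.141, 0.257], [0.687, 0.144, 0.236]]
tray ((506.2904052734375, -328.384521484375), (224.33909606933594, 253.471923828125), 1.047971487045288)
rim 476 ((506.319580078125, -328.0712890625), (223.65977478027344, 254.14686584472656), 1.6030608415603638)
```

```bash
python3 -m handwheel '[{"linear":[0,0,-0.04],"dr":[0,0,0]},{"linear":[0,0,-0.08],"dr":[0,0,0]},{"linear":[0,0,-0.09],"dr":[0,0,-10]},{"linear":[-0.01,0.02,-0.09],"dr":[0,0,-20]},{"linear":[-0.02,0.05,-0.09],"dr":[0,0,-30]},{"linear":[-0.03,0.08,-0.09],"dr":[0,0,-40]},{"linear":[-0.04,0.11,-0.09],"dr":[0,0,-50]},{"linear":[-0.055,0.14,-0.08],"dr":[0,0,-60]},{"linear":[-0.068,0.17,-0.07],"dr":[0,0,-70]},{"linear":[-0.068,0.17,-0.06],"dr":[0,0,-80]},{"linear":[-0.068,0.17,-0.06],"dr":[0,0,-90]}]' 0.05 20; python3 -c "
from h import *
print(env.state()['joints'])"
```

```text
clock: 1.78
position: [0.5042, 0.0681, 0.291]
ee_rot: [-3.141, 0.0, 0.007]
wrist_force: [-0.2, 0.0, 0.3]
opening: 0.588
[ 5.20617061e-01  4.65368180e-02 -2.49802424e-01 -2.88802050e-04
 -1.27467471e+00  1.05680736e+00]
```

```bash
python3 -m handwheel '[{"linear":[0,0,0],"dr":[0,0,-10]},{"linear":[0,0,0],"dr":[0,0,-20]},{"linear":[0,0,0],"dr":[0,0,-30]},{"linear":[0,0,0],"dr":[0,0,-40]},{"linear":[0,0,0],"dr":[0,0,-50]},{"linear":[0,0,0],"dr":[0,0,-60]},{"linear":[0,0,0],"dr":[0,0,-70]},{"linear":[0,0,0],"dr":[0,0,-80]},{"linear":[0,0,0],"dr":[0,0,-86.5]},{"linear":[0,0,0],"dr":[0,0,-86.5]}]'; python3 - <<'E'
from h import *
print(env.state()['joints'])
c=cam('wrist','w1.png');C=cloud(c)
p=env.state()['position']
m=(c['range_z']>0)&(np.hypot(C[...,0]-p[0],C[...,1]-p[1])<.07)&(C[...,2]>.184)&(C[...,2]<.2)
q=C[m];print(len(q),np.median(q[:,2]),cv2.minAreaRect(q[:,:2].astype(np.float32)*1000))
m=(c['range_z']>0)&(np.hypot(C[...,0]-p[0],C[...,1]-p[1])<.08)&(C[...,2]>.121)&(C[...,2]<.131)
q=C[m];print(len(q),np.median(q[:,2]),cv2.minEnclosingCircle(q[:,:2].astype(np.float32)*1000))
E
```

```text
clock: 3.02
position: [0.5049, 0.068, 0.2914]
ee_rot: [3.141, -0.0, 1.509]
wrist_force: [0.6, -0.5, 0.3]
opening: 0.588
[ 5.19756079e-01  4.72529514e-02 -2.48243326e-01 -3.57427723e-05
 -1.27508214e+00  2.55991465e+00]
1472 0.19031229817328085 ((505.6265869140625, 69.18769073486328), (103.0328369140625, 16.06725311279297), 87.28323364257812)
5374 0.12558228500208268 ((505.70318603515625, 68.72161865234375), 58.00116729736328)
```

View pics/w1.png

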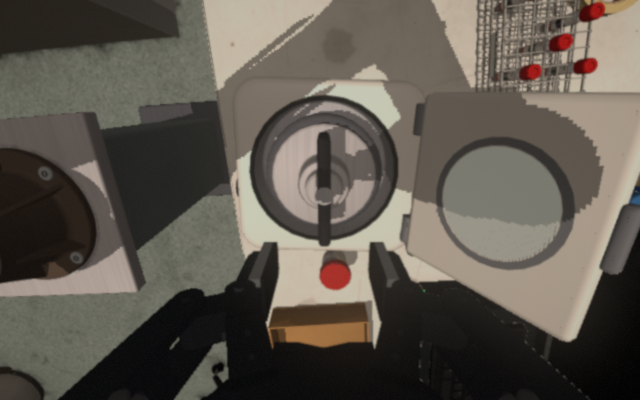

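The bar shows at column 323, rows 133–245, lined up between the fingers. The fits agree on an axis at (0.5055, 0.069). Going down with the tips just above the neck.

```bash
python3 -m handwheel '[{"linear":[0.001,0.0005,0.04],"dr":[0,0,-0.6]},{"linear":[0.001,0.0005,0.08],"dr":[0,0,-0.6]},{"linear":[0.001,0.0005,0.1],"dr":[0,0,-0.6]},{"linear":[0.001,0.0005,0.112],"dr":[0,0,-0.6]},{"linear":[0.001,0.0005,0.113],"dr":[0,0,-0.6]},{"linear":[0.001,0.0005,0.113],"dr":[0,0,-0.6]}]' 0.05; python3 -m handwheel '[{"linear":[0,0,0],"dr":[0,0,0]},{"linear":[0,0,0],"dr":[0,0,0]},{"linear":[0,0,0],"dr":[0,0,0]},{"linear":[0,0,0],"dr":[0,0,0]},{"linear":[0,0,0],"dr":[0,0,0]}]' 0 100;  python3 -c "
from h import *
print(env.state())"
```

```text
clock: 3.82
position: [0.5061, 0.0691, 0.1792]
ee_rot: [3.14, -0.0, 1.52]
wrist_force: [-0.3, -0.5, 0.2]
opening: 0.582
clock: 4.45
position: [0.5061, 0.0691, 0.1792]
ee_rot: [3.14, -0.0, 1.52]
wrist_force: [-2.2, 0.6, 6.2]
opening: 0.109
{'clock': 4.45, 'joints': array([ 5.20942527e-01,  1.29843423e-01, -4.21746267e-01,  5.16101053e-04,
       -1.01778371e+00,  2.56995670e+00]), 'joint_vel': array([-7.89653695e-04,  1.58244871e-04,  1.40382097e-03,  3.51806764e-04,
        1.30611614e-03, -4.43052946e-05]), 'effort': array([-1.28147146e-01, -3.45158243e+01,  2.48527944e+01,  5.64657748e+00,
        3.37749822e-01,  1.66851160e-02]), 'position': array([0.50607629, 0.06907147, 0.17917477]), 'ee_rot': array([ 3.14015819e+00, -4.00106473e-04,  1.52037396e+00]), 'wrist_force': array([-2.19665219,  0.59675795,  6.18330232]), 'torque': array([ 0.02936746,  0.39660709, -0.00385946]), 'opening': 0.10851839356628139}
```

```bash
python3 -m handwheel '[{"linear":[0,0,0],"dr":[0,0,4]},{"linear":[0,0,-0.0003],"dr":[0,0,8]},{"linear":[0,0,-0.0006],"dr":[0,0,14]},{"linear":[0,0,-0.001],"dr":[0,0,20]},{"linear":[0,0,-0.001],"dr":[0,0,20]}]';  python3 - <<'E'
from h import *
s=env.state();print(s['wrist_force'],s['torque'])
c=cam('wrist','w2.png');C=cloud(c)
E
```

```text
clock: 5.08
position: [0.5054, 0.0689, 0.1792]
ee_rot: [-3.141, 0.0, 1.172]
wrist_force: [-0.1, -0.3, -0.5]
opening: 0.107
[-0.1229395  -0.25629437 -0.45560821] [-0.09789548 -0.01939718 -0.01457122]
```

View pics/w2.png

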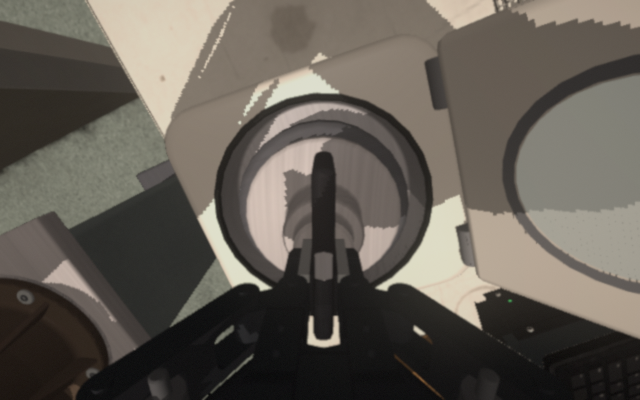

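The bar is still upright in the tool view (column 323), so the lid turned with the hand. Continuing.

```bash
python3 -m handwheel '[{"linear":[0,0,-0.0004],"dr":[0,0,8]},{"linear":[0,0,-0.0008],"dr":[0,0,16]},{"linear":[0,0,-0.0012],"dr":[0,0,24]},{"linear":[0,0,-0.0016],"dr":[0,0,32]},{"linear":[0,0,-0.002],"dr":[0,0,40]},{"linear":[0,0,-0.0024],"dr":[0,0,48]},{"linear":[0,0,-0.0028],"dr":[0,0,56]},{"linear":[0,0,-0.0032],"dr":[0,0,64]},{"linear":[0,0,-0.0036],"dr":[0,0,72]},{"linear":[0,0,-0.004],"dr":[0,0,80]},{"linear":[0,0,-0.0044],"dr":[0,0,88]},{"linear":[0,0,-0.0048],"dr":[0,0,96]},{"linear":[0,0,-0.0052],"dr":[0,0,104]},{"linear":[0,0,-0.0056],"dr":[0,0,112]},{"linear":[0,0,-0.006],"dr":[0,0,120]},{"linear":[0,0,-0.0064],"dr":[0,0,128]},{"linear":[0,0,-0.0068],"dr":[0,0,136]},{"linear":[0,0,-0.0072],"dr":[0,0,144]},{"linear":[0,0,-0.0075],"dr":[0,0,150]},{"linear":[0,0,-0.0075],"dr":[0,0,150]}]';  python3 - <<'E'
from h import *
s=env.state();print(s['wrist_force'],s['torque'],s['joints'])
E
```

```text
clock: 7.62
position: [0.5054, 0.0689, 0.1867]
ee_rot: [3.141, -0.0, -1.444]
wrist_force: [-0.3, -1.7, -0.4]
opening: 0.107
[-0.33889921 -1.74879597 -0.39323243] [-0.07649734  0.01728817 -0.01145778] [ 5.20929551e-01  1.22783008e-01 -4.10979877e-01 -8.05326992e-05
 -1.03731194e+00 -3.94426580e-01]
```

```bash
python3 -m handwheel '[{"linear":[0,0,-0.0004],"dr":[0,0,8]},{"linear":[0,0,-0.0008],"dr":[0,0,16]},{"linear":[0,0,-0.0012],"dr":[0,0,24]},{"linear":[0,0,-0.0016],"dr":[0,0,32]},{"linear":[0,0,-0.002],"dr":[0,0,40]},{"linear":[0,0,-0.0024],"dr":[0,0,48]},{"linear":[0,0,-0.0028],"dr":[0,0,56]},{"linear":[0,0,-0.0032],"dr":[0,0,64]},{"linear":[0,0,-0.0036],"dr":[0,0,72]},{"linear":[0,0,-0.004],"dr":[0,0,80]},{"linear":[0,0,-0.0044],"dr":[0,0,88]},{"linear":[0,0,-0.0048],"dr":[0,0,96]},{"linear":[0,0,-0.0052],"dr":[0,0,104]},{"linear":[0,0,-0.0056],"dr":[0,0,112]},{"linear":[0,0,-0.006],"dr":[0,0,120]},{"linear":[0,0,-0.0064],"dr":[0,0,128]},{"linear":[0,0,-0.0068],"dr":[0,0,136]},{"linear":[0,0,-0.0072],"dr":[0,0,145]},{"linear":[0,0,-0.0073],"dr":[0,0,145]}]';  python3 - <<'E'
from h import *
s=env.state();print(s['wrist_force'],s['torque'],s['joints'])
c=cam('wrist');C=cloud(c);p=s['position']
r=np.hypot(C[...,0]-p[0],C[...,1]-p[1])
m=(c['range_z']>0)&(r<.056)&(r>.035)&(C[...,2]>.115)&(C[...,2]<.15)
h=np.histogram(C[m][:,2],bins=np.arange(.115,.151,.002));print(h[0])
E
```

```text
clock: 10.0
position: [0.5055, 0.069, 0.1941]
ee_rot: [-3.142, -0.0, 2.31]
wrist_force: [0.1, -1.0, -0.5]
opening: 0.108
[ 0.11142746 -0.96248756 -0.49215895] [ 0.02506735 -0.0202561  -0.01243034] [ 5.20941511e-01  1.16087872e-01 -4.00484791e-01 -4.80222279e-05
 -1.05427297e+00 -2.92363004e+00]
[   0    0    0    0    0    0    0    0    0    0    7  593 5569 1661
    7    0    0]
```

The lid is up 15 to 16 mm, so step 1 is met. Releasing, rising above the bar, turning back a half turn and regripping.

```bash
python3 -m handwheel '[{"linear":[0,0,0],"dr":[0,0,0]},{"linear":[0,0,0],"dr":[0,0,0]},{"linear":[0,0,0],"dr":[0,0,0]},{"linear":[0,0,-0.02],"dr":[0,0,0]},{"linear":[0,0,-0.035],"dr":[0,0,0]},{"linear":[0,0,-0.035],"dr":[0,0,-10]},{"linear":[0,0,-0.035],"dr":[0,0,-20]},{"linear":[0,0,-0.035],"dr":[0,0,-30]},{"linear":[0,0,-0.035],"dr":[0,0,-40]},{"linear":[0,0,-0.035],"dr":[0,0,-50]},{"linear":[0,0,-0.035],"dr":[0,0,-60]},{"linear":[0,0,-0.035],"dr":[0,0,-70]},{"linear":[0,0,-0.035],"dr":[0,0,-80]},{"linear":[0,0,-0.035],"dr":[0,0,-90]}]' 0.05 20; python3 -m handwheel '[{"linear":[0,0,0],"dr":[0,0,-10]},{"linear":[0,0,0],"dr":[0,0,-20]},{"linear":[0,0,0],"dr":[0,0,-30]},{"linear":[0,0,0],"dr":[0,0,-40]},{"linear":[0,0,0],"dr":[0,0,-50]},{"linear":[0,0,0],"dr":[0,0,-60]},{"linear":[0,0,0],"dr":[0,0,-70]},{"linear":[0,0,0],"dr":[0,0,-80]},{"linear":[0,0,0],"dr":[0,0,-90]},{"linear":[0,0,0],"dr":[0,0,-90]}]'; python3 - <<'E'
from h import *
s=env.state();p=s['position'];print(s['joints'])
c=cam('wrist','w3.png');C=cloud(c)
m=(c['range_z']>0)&(np.hypot(C[...,0]-p[0],C[...,1]-p[1])<.07)&(C[...,2]>.197)&(C[...,2]<.216)
q=C[m];print(len(q),np.median(q[:,2]),cv2.minAreaRect(q[:,:2].astype(np.float32)*1000))
E
```

```text
clock: 11.8
position: [0.5056, 0.069, 0.2294]
ee_rot: [-3.142, 0.0, -2.401]
wrist_force: [0.5, -0.1, -0.1]
opening: 0.586
clock: 13.05
position: [0.5056, 0.069, 0.2294]
ee_rot: [-3.141, -0.0, -0.837]
wrist_force: [-0.6, -0.3, -0.7]
opening: 0.585
[ 5.20924625e-01  8.71182642e-02 -3.48031436e-01 -3.48551359e-05
 -1.13524084e+00  2.12942364e-01]
2764 0.20531963792192615 ((505.44805908203125, 67.81304931640625), (16.614831924438477, 102.46143341064453), 45.30054473876953)
```

View pics/w3.png

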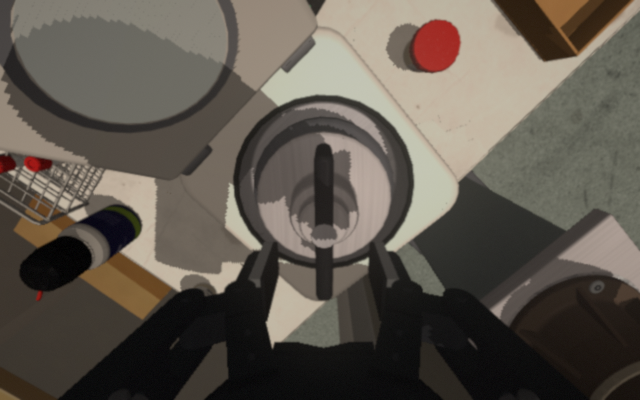

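The bar is at column 323, lined up between the fingers. Regripping and turning the remaining 45°.

```bash
python3 -m handwheel '[{"linear":[0,0,0.02],"dr":[0,0,0]},{"linear":[0,0,0.035],"dr":[0,0,0]},{"linear":[0,0,0.035],"dr":[0,0,0]}]' 0.05; python3 -m handwheel '[{"linear":[0,0,0],"dr":[0,0,0]},{"linear":[0,0,0],"dr":[0,0,0]},{"linear":[0,0,0],"dr":[0,0,0]},{"linear":[0,0,0],"dr":[0,0,0]},{"linear":[0,0,0],"dr":[0,0,0]},{"linear":[0,0,-0.0003],"dr":[0,0,6]},{"linear":[0,0,-0.0007],"dr":[0,0,14]},{"linear":[0,0,-0.0011],"dr":[0,0,22]},{"linear":[0,0,-0.0015],"dr":[0,0,30]},{"linear":[0,0,-0.0019],"dr":[0,0,38]},{"linear":[0,0,-0.0022],"dr":[0,0,45]},{"linear":[0,0,-0.0022],"dr":[0,0,45]}]' 0 110;  python3 - <<'E'
from h import *
s=env.state();print(s['wrist_force'],s['torque'])
c=cam('scene');C=cloud(c)
hsv=cv2.cvtColor(c['img'],cv2.COLOR_BGR2HSV)
m=(c['range_z']>0)&(C[...,0]>.36)&(C[...,0]<.61)&(C[...,1]<-.17)&(C[...,1]>-.48)&np.all((hsv>=(8,70,60))&(hsv<=(18,255,255)),2)&(C[...,2]<.06)
k,l,st,_=cv2.connectedComponentsWithStats(m.astype(np.uint8)); i=1+np.argmax(st[1:,4])
q=C[l==i];print('tray',cv2.minAreaRect(q[:,:2].astype(np.float32)*1000))
f=q[(q[:,2]<.012)];print('floor',np.median(f[:,2]),cv2.minAreaRect(f[:,:2].astype(np.float32)*1000))
m=(c['range_z']>0)&(C[...,0]>.38)&(C[...,0]<.6)&(C[...,1]<-.35)&(C[...,1]>-.46)&(((hsv[...,0]>90)&(hsv[...,0]<130)&(hsv[...,1]>60))|((hsv[...,1]<50)&(hsv[...,2]>110)))&(C[...,2]>.008)&(C[...,2]<.035)
print('pen',m.sum(),C[m].min(0),C[m].max(0),np.median(C[m],0))
E
```

```text
clock: 13.48
position: [0.5048, 0.0686, 0.193]
ee_rot: [3.139, 0.001, -0.838]
wrist_force: [-0.4, 0.9, -0.3]
opening: 0.587
clock: 14.98
position: [0.5061, 0.0691, 0.1971]
ee_rot: [-3.14, 0.0, -1.623]
wrist_force: [-0.1, -0.1, 4.8]
opening: 0.102
[-0.06823846 -0.11595701  4.75975454] [ 0.02543205  0.03527765 -0.07044321]
tray ((480.97967529296875, -329.3690185546875), (172.96640014648438, 252.70785522460938), 0.9320685863494873)
floor 0.002477802919432065 ((481.28607177734375, -329.36431884765625), (170.8753662109375, 251.09014892578125), 0.9830013513565063)
pen 150 [ 0.41378104 -0.43817769  0.01021277] [ 0.54595213 -0.42422404  0.02470235] [ 0.48570526 -0.43159236  0.01733266]
```

```bash
python3 -m handwheel '[{"linear":[0,0,-0.002],"dr":[0,0,0]},{"linear":[0,0,-0.004],"dr":[0,0,0]},{"linear":[0,0,-0.007],"dr":[0,0,0]},{"linear":[0,0,-0.01],"dr":[0,0,0]},{"linear":[0,0,-0.01],"dr":[0,0,0]}]'; python3 - <<'E'
from h import *
s=env.state();print(s['wrist_force'],s['torque'])
c=cam('wrist');C=cloud(c);p=s['position']
r=np.hypot(C[...,0]-p[0],C[...,1]-p[1])
m=(c['range_z']>0)&(r<.056)&(r>.035)&(C[...,2]>.115)&(C[...,2]<.17)
h=np.histogram(C[m][:,2],bins=np.arange(.115,.171,.002));print(h[0])
E
```

```text
clock: 15.65
position: [0.5056, 0.069, 0.2065]
ee_rot: [-3.141, 0.0, -1.621]
wrist_force: [0.0, -0.4, -0.9]
opening: 0.099
[ 0.04715325 -0.42369236 -0.90659802] [-0.00114899 -0.02440449  0.01693097]
[   0    0    0    0    0    0    0    0    0    0    0    0    0    0
    0    0   36 1303 5613  769    0    0    0    0    0    0    1    6]
```

It lifts freely (about 1 N). Raising it clear of the spindle.

```bash
python3 -m handwheel '[{"linear":[0,0,-0.006],"dr":[0,0,0]},{"linear":[0,0,-0.014],"dr":[0,0,0]},{"linear":[0,0,-0.022],"dr":[0,0,0]},{"linear":[0,0,-0.03],"dr":[0,0,0]},{"linear":[0,0,-0.04],"dr":[0,0,0]},{"linear":[0,0,-0.05],"dr":[0,0,0]},{"linear":[0,0,-0.06],"dr":[0,0,0]},{"linear":[0,0,-0.06],"dr":[0,0,0]}]'; python3 - <<'E'
from h import *
s=env.state();print(s['wrist_force'],s['torque'])
c=cam('side');C=cloud(c);p=s['position']
r=np.hypot(C[...,0]-p[0],C[...,1]-p[1])
m=(c['range_z']>0)&(r<.065)&(C[...,2]>.18)&(C[...,2]<.23)
h=np.histogram(C[m][:,2],bins=np.arange(.18,.231,.003));print(h[0])
c=cam('wrist','w4.png');C=cloud(c)
r=np.hypot(C[...,0]-p[0],C[...,1]-p[1])
m=(c['range_z']>0)&(r<.056)&(r>.035)&(C[...,2]>.17)&(C[...,2]<.225)
q=C[m];h=np.histogram(q[:,2],bins=np.arange(.17,.226,.002));print(h[0])
q=q[abs(q[:,2]-np.median(q[:,2]))<.006]
print(np.median(q[:,2]),np.linalg.lstsq(np.c_[q[:,:2]-p[:2],np.ones(len(q))],q[:,2],rcond=None)[0])
E
```

```text
clock: 16.7
position: [0.506, 0.0692, 0.2673]
ee_rot: [-3.14, 0.001, -1.621]
wrist_force: [0.1, 0.3, -1.8]
opening: 0.101
[ 0.05501764  0.28768138 -1.84979039] [ 0.03432498  0.02312604 -0.0279834 ]
[  0   0   0   0   0   0  13  60  49  62 100 372 119  24  24  20  13]
[   0    0    0    0    0    0    0    0    0    0    0    0    0    0
    0    0    0    0    0  246 3972 3439   63    0    0    0    0]
0.21188840834644934 [-0.00764385  0.00281017  0.21190272]
```

The lid is 86 mm above the seat, level to 0.5° and held (1.8 N). Carrying it to the tray at (0.481, -0.299), at the far end from the pen.

```bash
python3 -m handwheel '[{"linear":[0.008,0,0],"dr":[0,0,0]},{"linear":[0.024,0,0],"dr":[0,0,0]},{"linear":[0.05,0.001,0],"dr":[0,0,0]},{"linear":[0.08,0.001,0],"dr":[0,0,0]},{"linear":[0.11,0.002,0],"dr":[0,0,0]},{"linear":[0.14,0.002,0],"dr":[0,0,0]},{"linear":[0.17,0.003,0],"dr":[0,0,0]},{"linear":[0.2,0.003,0],"dr":[0,0,0]},{"linear":[0.23,0.004,0],"dr":[0,0,0]},{"linear":[0.26,0.004,0.01],"dr":[0,0,0]},{"linear":[0.29,0.005,0.025],"dr":[0,0,0]},{"linear":[0.32,0.006,0.045],"dr":[0,0,0]},{"linear":[0.345,0.006,0.07],"dr":[0,0,0]},{"linear":[0.36,0.006,0.095],"dr":[0,0,0]},{"linear":[0.369,0.006,0.115],"dr":[0,0,0]},{"linear":[0.369,0.006,0.125],"dr":[0,0,0]},{"linear":[0.369,0.006,0.125],"dr":[0,0,0]}]'; python3 - <<'E'
from h import *
s=env.state();print(s['wrist_force'],s['torque'])
p=s['position']
c=cam('wrist','w4.png');C=cloud(c)
r=np.hypot(C[...,0]-p[0],C[...,1]-p[1])
m=(c['range_z']>0)&(r<.056)&(r>.035)&(C[...,2]>.05)&(C[...,2]<.11)
q=C[m];q=q[abs(q[:,2]-np.median(q[:,2]))<.006]
print(np.median(q[:,2]),np.linalg.lstsq(np.c_[q[:,:2]-p[:2],np.ones(len(q))],q[:,2],rcond=None)[0])
E
```

```text
clock: 18.92
position: [0.4802, -0.2994, 0.1408]
ee_rot: [3.14, 0.0, -1.622]
wrist_force: [0.2, -0.3, 0.7]
opening: 0.103
[ 0.23576783 -0.30957707  0.67408616] [-0.02513675 -0.00235328 -0.00917538]
0.08613624437540024 [-0.00845811  0.00309651  0.08615102]
```

View pics/w4.png

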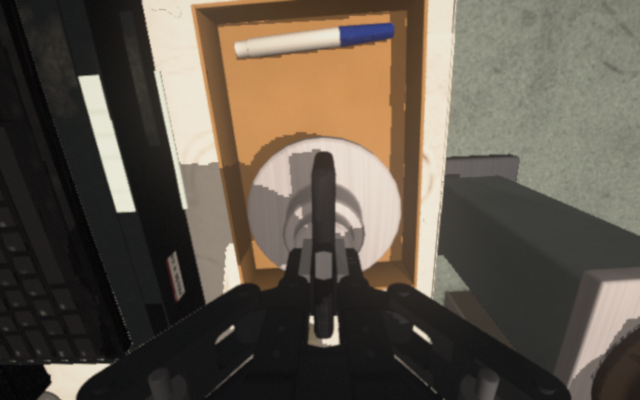

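The lid is centred over the tray, at about (323,205), with the pen clear at (315,38). It has about 69 mm to go; lowering it gently at the end.

```bash
python3 -m handwheel '[{"linear":[0,0,0.01],"dr":[0,0,0]},{"linear":[0,0,0.03],"dr":[0,0,0]},{"linear":[0,0,0.05],"dr":[0,0,0]},{"linear":[0,0,0.06],"dr":[0,0,0]},{"linear":[0,0,0.064],"dr":[0,0,0]},{"linear":[0,0,0.066],"dr":[0,0,0]},{"linear":[0,0,0.0675],"dr":[0,0,0]},{"linear":[0,0,0.0675],"dr":[0,0,0]}]'; python3 -m handwheel '[{"linear":[0,0,0.0005],"dr":[0,0,0]},{"linear":[0,0,0.001],"dr":[0,0,0]},{"linear":[0,0,0.001],"dr":[0,0,0]}]'
```

```text
clock: 19.98
position: [0.481, -0.2993, 0.0741]
ee_rot: [-3.141, -0.0, -1.621]
wrist_force: [0.9, 0.0, -0.8]
opening: 0.098
clock: 20.35
position: [0.4808, -0.2993, 0.0728]
ee_rot: [3.142, 0.0, -1.621]
wrist_force: [0.8, 0.0, -0.6]
opening: 0.101
```

```bash
python3 -m handwheel '[{"linear":[0,0,0.0005],"dr":[0,0,0]},{"linear":[0,0,0.001],"dr":[0,0,0]},{"linear":[0,0,0.001],"dr":[0,0,0]}]'; python3 -m handwheel '[{"linear":[0,0,0.0005],"dr":[0,0,0]},{"linear":[0,0,0.001],"dr":[0,0,0]},{"linear":[0,0,0.001],"dr":[0,0,0]}]'
```

```text
clock: 20.72
position: [0.4808, -0.2992, 0.0717]
ee_rot: [3.141, 0.0, -1.621]
wrist_force: [-0.7, -0.5, -1.8]
opening: 0.102
clock: 21.1
position: [0.4806, -0.2994, 0.0713]
ee_rot: [3.141, -0.0, -1.621]
wrist_force: [-2.6, 0.1, 5.0]
opening: 0.104
```

Contact at 5 N upward, so the lid is on the tray floor. Releasing.

```bash
python3 -m handwheel '[{"linear":[0,0,0],"dr":[0,0,0]},{"linear":[0,0,0],"dr":[0,0,0]},{"linear":[0,0,0],"dr":[0,0,0]},{"linear":[0,0,0],"dr":[0,0,0]},{"linear":[0,0,-0.01],"dr":[0,0,0]},{"linear":[0,0,-0.03],"dr":[0,0,0]},{"linear":[0,0,-0.07],"dr":[0,0,0]},{"linear":[0,0,-0.12],"dr":[0,0,0]},{"linear":[0,0,-0.15],"dr":[0,0,0]},{"linear":[0,0,-0.15],"dr":[0,0,0]}]' 0.05 20; python3 - <<'E'
from h import *
s=env.state();p=s['position']
c=cam('wrist','w5.png');C=cloud(c)
r=np.hypot(C[...,0]-p[0],C[...,1]-p[1])
m=(c['range_z']>0)&(r<.056)&(r>.035)&(C[...,2]<.04)
q=C[m];q=q[abs(q[:,2]-np.median(q[:,2]))<.006]
print('disc',cv2.minEnclosingCircle(q[:,:2].astype(np.float32)),np.median(q[:,2]),np.linalg.lstsq(np.c_[q[:,:2]-p[:2],np.ones(len(q))],q[:,2],rcond=None)[0])
hsv=cv2.cvtColor(c['img'],cv2.COLOR_BGR2HSV)
m=(c['range_z']>0)&(C[...,0]>.37)&(C[...,0]<.6)&(C[...,1]<-.15)&(C[...,1]>-.48)&np.all((hsv>=(8,70,60))&(hsv<=(18,255,255)),2)
q=C[m];print('tray',cv2.minAreaRect(q[:,:2].astype(np.float32)*1000),'floor',np.median(q[q[:,2]<.02][:,2]),'rim',np.percentile(q[:,2],99))
cv2.imwrite('pics/scene5.png',cam('scene')['img'])
E
```

```text
clock: 22.35
position: [0.4823, -0.2998, 0.2246]
ee_rot: [-3.136, -0.002, -1.621]
wrist_force: [-0.1, 0.2, -0.6]
opening: 0.587
disc ((0.48216864466667175, -0.2998656928539276), 0.05599573999643326) 0.01662356114484391 [-0.00778255  0.00516931  0.01657685]
tray ((481.3922424316406, -333.2887268066406), (197.67649841308594, 264.74713134765625), 1.0408716201782227) floor 0.0019080811225685862 rim 0.04977835048170186
```

View pics/scene5.png

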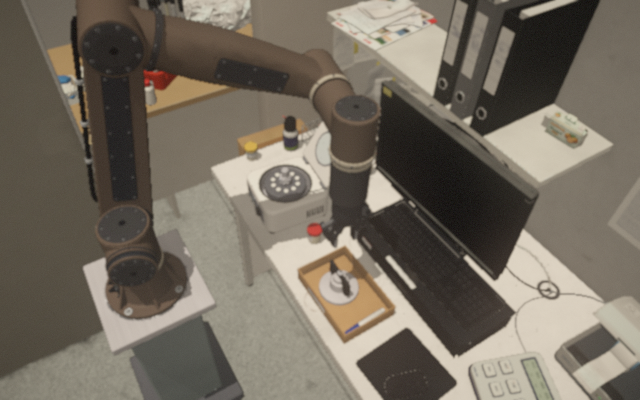

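The lid lies flat in the tray at (340,290), grip up. The rotor is open at (286,182), and the cups at (315,232) and (251,150) and the can at (290,132) are where they were. The disc top reads 16.6 mm against an expected 17, and its tilt is about 0.5°.

```bash
python3 -c "
from station import env
print(env.hand_in())"
```

```text
the job is handed in; nothing more can be done
None
```

The lid is off the rotor and lying flat in the tray, grip upward, and I handed the job in at about 22 s on the robot clock. No verdict was reported.

**What I did:** I gripped the bar at its centre and turned the lid clockwise 315°. After a regrip I turned it another 45°, about 18 mm up the thread in all. It then lifted freely to about 86 mm above its seat. I carried it to the tray, lowered it until it touched the floor at about 5 N, and let go. The highest wrist force I read was about 6 N, read at the end of each move.

**Last checks:**
- **Lid:** the disc top was at 16.6 mm against 17 mm expected, with a tilt of about 0.5°. Its centre was at (0.482, -0.300), roughly 30 mm from the tray's centre, on the side away from the pen.
- **Tray:** the floor and rim heights were normal, so it stands flat.
- **Cups and can:** they sit at the same pixels in the scene picture as at the start.
- **Gripper:** it was open and about 140 mm above the lid's bar, touching nothing.

**One disagreement:** the last tray outline from the wrist camera came out too large (198 x 265 mm, stray pixels in the colour mask). I relied on the earlier scene-camera fit of 171 x 251 mm; the two centres agree to 4 mm.

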